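Load the kiln's sight-glass cell and hold its bayonet collar home

TASK

Put exactly three of the four milky glass discs into the cup of the sight-glass cell, lying flat on one another, and leave the fourth on the counter. Then set the knurled collar on the cup, turn it until its hidden keyways drop over the pins, and push it fully home against the spring. Finish while still gripping the collar and holding it down there, as the spring lifts it if you let go; leave the pot, prop, paddle and bottle fragment where they are.

Things in the scene. Friction and masses are not known exactly. Their poses are not given: they have to be found in the camera images.
- cell: Steel sight-glass cell, fixed, upright, all round but for its pins. Origin: centre of its underside on the counter, z up. Flange 110 mm across to z = 12 mm, then a pedestal and cup 44 mm across, rim at z = 60 mm. Cup bore 36 mm, floor at z = 34 mm: three discs end 2 mm below the rim; a fourth would keep the collar from going home.
- pin_level (a point): Point on the cell's axis at the pins' centre height, 52 mm over the counter. Four round pins, 5 mm thick, 90 degrees apart, stick out level from the cup's outside to a radius of 27.5 mm, tops at 54.5 mm. Their direction differs from case to case and does not follow the cell's axes.
- collar: Loose knurled aluminium collar, 145 to 225 g, standing keyway side down. Origin: centre of its underside, z up. Skirt 63 mm across to z = 23 mm; above it the round knurled hub to grip, 50 mm across, z = 23 to 46 mm (fingertips at 26 mm or more), with a 24 mm hole. Underside cavity 20 mm deep, bore 48 mm: 2 mm play all round on the cup.
- keyways (a point): Point on the collar's axis at its underside. Four keyways, 90 degrees apart, run up inside the bore, unseen; find them by feel. The collar lands on the pins with this point 54.5 mm above the counter; turned to the right place (within 90 degrees either way; window 0.2 rad wide) it goes down, meets the pressure ring at 46 mm, and is home on the cup's rim at 40 mm.
- pressure_ring (a joint): Sprung ring round the cell's pedestal, pressed down by the collar: 0 m at rest, 0.006 m with the collar home. It pushes up with 4 N at the start and 10 N with the collar home.
- disc0: A milky glass disc, 30 mm across and 8 mm thick, 16 g, lying flat on the counter. All four discs are alike and any three will do. Origin: centre of its underside, z up (yaw means nothing).
- disc1: A milky glass disc, 30 mm across and 8 mm thick, 16 g, lying flat on the counter. All four discs are alike and any three will do. Origin: centre of its underside, z up (yaw means nothing).
- disc2: A milky glass disc, 30 mm across and 8 mm thick, 16 g, lying flat on the counter. All four discs are alike and any three will do. Origin: centre of its underside, z up (yaw means nothing).
- disc3: A milky glass disc, 30 mm across and 8 mm thick, 16 g, lying flat on the counter. All four discs are alike and any three will do. Origin: centre of its underside, z up (yaw means nothing).
- pot: Blue stoneware pot, 80 mm across, 70 mm high, about 350 g. Origin: centre of its underside. Leave it.
- prop: Steel kiln shelf prop, a spool 32 mm across and 64 mm high. Origin: centre of its underside. Leave it.
- paddle: Graphite paddle lying flat along its own y: wooden handle at -y, 85 x 60 mm blade at +y, 240 mm long in all, 18 mm high. Origin: under the middle. Leave it.
- fragment: Milky glass bottle fragment: a bottle's bottom 66 mm across, broken off 35 to 52 mm high. Origin: centre of its underside. Leave it.
Not all that is in view belongs to the job. What is shaped like the disc2 but yellow is not meant.

How it is judged:
On the way:
1. exactly three discs lie in the cup and the fourth on the counter, before the collar goes on (((horizontal distance between disc0 and cell above 0.05 m and height (world z) of disc0 below 0.012 m and horizontal distance between each of disc1, disc2, disc3 and cell below 0.006 m and z of disc1 in the frame of cell between 0.03 and 0.0535 m and z of disc2 in the frame of cell between 0.03 and 0.0535 m and z of disc3 in the frame of cell between 0.03 and 0.0535 m) or (horizontal distance between disc1 and cell above 0.05 m and height (world z) of disc1 below 0.012 m and horizontal distance between each of disc0, disc2, disc3 and cell below 0.006 m and z of disc0 in the frame of cell between 0.03 and 0.0535 m and z of disc2 in the frame of cell between 0.03 and 0.0535 m and z of disc3 in the frame of cell between 0.03 and 0.0535 m) or (horizontal distance between disc2 and cell above 0.05 m and height (world z) of disc2 below 0.012 m and horizontal distance between each of disc0, disc1, disc3 and cell below 0.006 m and z of disc0 in the frame of cell between 0.03 and 0.0535 m and z of disc1 in the frame of cell between 0.03 and 0.0535 m and z of disc3 in the frame of cell between 0.03 and 0.0535 m) or (horizontal distance between disc3 and cell above 0.05 m and height (world z) of disc3 below 0.012 m and horizontal distance between each of disc0, disc1, disc2 and cell below 0.006 m and z of disc0 in the frame of cell between 0.03 and 0.0535 m and z of disc1 in the frame of cell between 0.03 and 0.0535 m and z of disc2 in the frame of cell between 0.03 and 0.0535 m)) and horizontal distance between collar and cell above 0.06 m), for 0.2 s.
At the end, for the whole second after the job is handed in: Three discs in the cup (within 6 mm of its axis, below the rim), the fourth on the counter over 50 mm away; collar upright (0.1 rad), within 4 mm of the cell's axis and 2 mm of home, pressure ring down over 4 mm, fingers pressing on the collar with over 3 N (((horizontal distance between disc0 and cell above 0.05 m and height (world z) of disc0 below 0.012 m and horizontal distance between each of disc1, disc2, disc3 and cell below 0.006 m and z of disc1 in the frame of cell between 0.03 and 0.0535 m and z of disc2 in the frame of cell between 0.03 and 0.0535 m and z of disc3 in the frame of cell between 0.03 and 0.0535 m) or (horizontal distance between disc1 and cell above 0.05 m and height (world z) of disc1 below 0.012 m and horizontal distance between each of disc0, disc2, disc3 and cell below 0.006 m and z of disc0 in the frame of cell between 0.03 and 0.0535 m and z of disc2 in the frame of cell between 0.03 and 0.0535 m and z of disc3 in the frame of cell between 0.03 and 0.0535 m) or (horizontal distance between disc2 and cell above 0.05 m and height (world z) of disc2 below 0.012 m and horizontal distance between each of disc0, disc1, disc3 and cell below 0.006 m and z of disc0 in the frame of cell between 0.03 and 0.0535 m and z of disc1 in the frame of cell between 0.03 and 0.0535 m and z of disc3 in the frame of cell between 0.03 and 0.0535 m) or (horizontal distance between disc3 and cell above 0.05 m and height (world z) of disc3 below 0.012 m and horizontal distance between each of disc0, disc1, disc2 and cell below 0.006 m and z of disc0 in the frame of cell between 0.03 and 0.0535 m and z of disc1 in the frame of cell between 0.03 and 0.0535 m and z of disc2 in the frame of cell between 0.03 and 0.0535 m)) and z of collar in the frame of cell below 0.042 m and horizontal distance between collar and cell below 0.004 m and angle between collar's own z axis and vertical below 0.1 rad and value of joint pressure_ring above 0.004 m and contact force between the fingers and collar above 3 N); the arm keeps its last pose, push and grip.
It fails at once if the blue pot is shifted by more than 30 mm (distance of pot from where it was at the start of the episode above 0.03 m).
It fails at once if the steel shelf prop is shifted by more than 30 mm (distance of prop from where it was at the start of the episode above 0.03 m).
It fails at once if the graphite paddle is shifted by more than 30 mm (distance of paddle from where it was at the start of the episode above 0.03 m).
It fails at once if the bottle fragment is shifted by more than 30 mm (distance of fragment from where it was at the start of the episode above 0.03 m).
It also fails if it takes over 72 s, if anything falls off the work surface, if the arm or the gripper's body presses on something with over 40 N, if the wrist force passes 120 N, or if a joint passes its speed limit or range.

ROBOT

A 7-joint arm with a two-finger parallel gripper is mounted at the origin on the work surface. World frame = base frame: x ahead of the robot, y to its left, z up, the work surface at z = 0. Lengths are in m, angles in rad, forces in N, time in s.
With the tool pointing down it reaches from about 0.4 to 0.875 m from the base axis. Payload 19.3 kg.
Tool frame: the origin (TCP) lies on the centre line of the jaws, within the pads' length; the fingertips stand 19 mm ahead of it and the grasp point (between the pads) is the TCP (manip.tip_extent is the distance from the TCP to the fingertips, in m); z points along the fingers, y is the line along which they close (so a half turn about z gives the same grasp; the last joint's range is limited). The gripper opens to 85 mm and grips with 20 to 120 N. Pads are 22 mm wide; open, the fingers measure 114 mm over their backs; the gripper's body (76 mm by 85 mm) begins 54 mm behind the grasp point. The pads swing forward as they close: fully open they stand 13 mm farther back than shut.
Start: joints at [-1.38, 0.521, -0.036, 1.599, 0.021, 1.021, -0.113], TCP at [0.161, 0.604, 0.25] pointing down, gripper open.
Joint ranges: [-2.91, 2.91], [-0.3, 2.13], [-1.5, 1.42], [0.17, 2.43], [-1.26, 4.41], [0.16, 1.93], [-2.52, 2.52]. Speed limits (rad/s): [1.89, 1.89, 2.39, 2.39, 3.01, 3.01, 3.01].

INTERFACE

Orientations are given as a unit quaternion [w, x, y, z].
In Python, from station import manip gives the robot as it stands. The module is installed in compiled form; this text tells all that it offers.
- The arm moves only by the tool carry_out, never from a script. Its argument "motion" is a list of rows, each a list of 7 numbers: the closure, from 0 (fully open) to 1 (shut), then the shift along the world's x, y, z scaled (see below), then the turn, a rotation vector about the world's x, y, z scaled (see below). In form: [[grip, x, y, z, rx, ry, rz], ...]. A call has 1 to 10 rows; each row shifts and turns the commanded pose from where the row before left it; what a row does not reach is not made up. The controller multiplies each number of a shift by 0.03 m and each number of a turn by 0.12 rad. A row lasts 1/12 s, in which the tool goes at most 41.7 mm and 7.16 degrees, less where a joint would pass 70% of its speed; a pose out of reach is approached as far as the arm can. A call with a number of a shift or a turn outside -1 to 1 is refused whole. A call with a gripper value outside its range is refused whole. The fingers move at their own pace and stop on an object; "squeeze" is the grip in N (left out, the last holds). Time passes only in rows, so rows that do not move let the fingers close. It gives the time, the measured TCP pose, the force, the opening and the grip force at its end, in the units of the state.
- manip.read_state(): the state, without advancing time (a new reading comes with each control period).
- manip.read_camera(name): name is "scene" or "top" or "wrist"; returns the picture (420x560x3 uint8, red, green, blue); there is no depth.
- manip.camera_params(name): a dict with "fx", "fy", "cx", "cy" (pixels), "rvec" (rotation vector, rad) and "tvec" (3), from world to camera coordinates, as OpenCV has them. Camera axes: x right, y down, z forward; pixel columns grow to the right and rows downward; lengths in m; the calibration is good to about 2 mm. A picture is of the moment at which its call begins: read the wrist's pose just before it. camera_params takes no time and is no camera call; for the wrist camera it gives the pose at the moment of the call.
- manip.sign_off(): hands the job in; it is judged then, once.
The state is a dict: "clock": time; "joint_positions": joint angles; "joint_vel": joint speeds; "effort": joint torques, N m; "tool_pos": TCP position; "ee_rot": TCP orientation; "wrist_force": force on the tool from outside, world axes, zero at the start; "torque": the same for the moment, N m; "opening": opening from 0.0 (shut) to 1.0 (fully open); "grasp_force": force on a finger pad.
Only numpy, scipy, OpenCV 4.12 (cv2) and the standard library are available. Lean on these libraries where they do the work, as an engineer would, in place of code of your own. Each camera call takes 0.05 s, during which the arm holds its last target. There are 200 camera calls.

## Working session

There is one attempt and no reset: what is moved stays moved. The work goes in short steps, Python scripts to look and compute and a tool call to move; the robot and the scene stay as the last step left them, time stands still between calls to the robot, and variables do not carry over. Pictures are saved under pics/ and viewed, at most 10 in all, crops included, and the job is handed in when it is done.

Besides the shell and the picture viewer there is one more tool, called after ">>>" as name(argument=value, ...) on one line, values as JSON. carry_out: Moves the arm, as the interface text tells. Its arguments: {"type":"object","properties":{"motion":{"type":"array"},"squeeze":{"type":"number"}},"required":["motion"]}

```bash
mkdir -p pics
python3 - <<'E'
from station import manip
import cv2
s=manip.read_state();print(s)
for n in("top","scene"):
    im=manip.read_camera(n);cv2.imwrite(f"pics/{n}0.png",im[:,:,::-1]);print(manip.camera_params(n))
E
```

```text
{'clock': 0.0, 'joint_positions': array([-1.38021679,  0.52199507, -0.03630969,  1.59999689,  0.02116625,
        1.02110464, -0.11281069]), 'joint_vel': array([ 0.00069566,  0.00117595, -0.00055982, -0.00058436, -0.00067454,
        0.00101047,  0.00037134]), 'effort': array([ 6.75717984e-04, -9.27114987e+01,  1.98011689e+00, -3.69928336e+01,
        1.78831798e-02,  8.26439238e-03,  4.49491904e-05]), 'tool_pos': array([0.16110065, 0.60355549, 0.2497417 ]), 'ee_rot': array([-4.28372764e-05,  1.30047295e-01,  9.91507634e-01, -5.58522005e-04]), 'wrist_force': array([ 0.52189363,  0.16814289, -0.52851111]), 'torque': array([-0.00772718, -0.03940442,  0.01819832]), 'grasp_force': 0.0, 'opening': 1.0000231656134968}
{'fx': 405.3149568039025, 'fy': 405.3149568039025, 'cx': 276.033803475779, 'cy': 205.1858077169009, 'rvec': array([ 2.16380769, -2.16159411,  0.04638611]), 'tvec': array([0.03425372, 0.6256842 , 0.83078928])}
{'fx': 448.4234168742109, 'fy': 448.4234168742109, 'cx': 282.1525235212358, 'cy': 205.7781583076539, 'rvec': array([ 1.48617129,  1.83193831, -0.93125343]), 'tvec': array([ 0.09856784, -0.27456356,  1.66264916])}
```

View pics/top0.png

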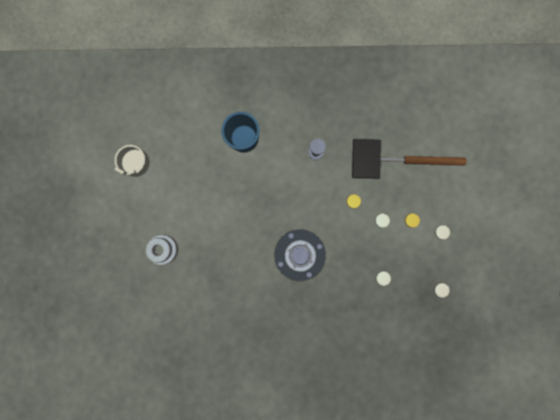

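View pics/scene0.png

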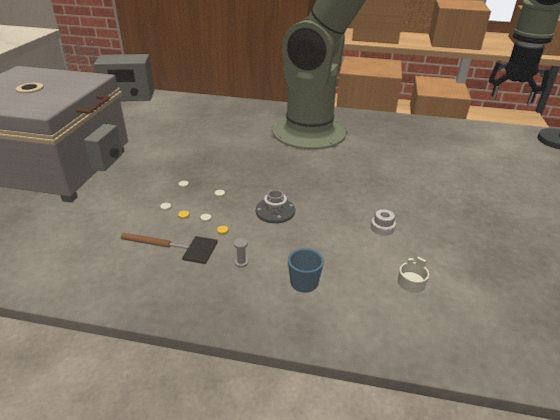

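The top view shows the white discs near (383,220), (443,232), (384,279) and (442,290). The cell is at (300,255), the collar at (161,250), and the two yellow discs are decoys.

```bash
cat > h.py <<'E'
import cv2,numpy as np
from station import manip
def ray(p,uv,z):
    R=cv2.Rodrigues(np.array(p['rvec']))[0];t=np.array(p['tvec'])
    K=np.array([[p['fx'],0,p['cx']],[0,p['fy'],p['cy']],[0,0,1]])
    d=R.T@np.linalg.solve(K,[uv[0],uv[1],1.]);c=-R.T@t
    return c+d*(z-c[2])/d[2]
def proj(p,X):
    K=np.array([[p['fx'],0,p['cx']],[0,p['fy'],p['cy']],[0,0,1]])
    return cv2.projectPoints(np.array(X,float).reshape(-1,3),p['rvec'],p['tvec'],K,None)[0].reshape(-1,2)
def white(im,amin):
    m=((im.min(2)>140)&(im.max(2).astype(int)-im.min(2)<70)).astype(np.uint8)
    n,l,s,c=cv2.connectedComponentsWithStats(m)
    return [(c[i],s[i]) for i in range(1,n) if s[i][4]>amin]
E
python3 - <<'E'
from h import *
im=cv2.imread("pics/top0.png")[:,:,::-1];p=manip.camera_params("top")
for c,s in white(im,60): print(c.round(1),s,ray(p,c,.008).round(4))
print("cell",ray(p,(300,255),.012),ray(p,(300,256),.06),"collar",ray(p,(161,250),.023),ray(p,(158,250),.046))
for n,uv in dict(pot=(241,131),prop=(318,148),frag=(131,160)).items(): print(n,ray(p,uv,.06).round(3))
g=cv2.cvtColor(im,cv2.COLOR_RGB2GRAY)
big=cv2.resize(im[200:310,120:350],None,fx=3.4,fy=3.4,interpolation=cv2.INTER_CUBIC);cv2.imwrite("pics/c1.png",big[:,:,::-1])
R=cv2.Rodrigues(np.array(p['rvec']))[0];print(-R.T@p['tvec'])
E
```

```text
[130.9 160.2] [115 145  30  30 528] [0.7268 0.3562 0.008 ]
[382.4 220. ] [376 213  14  15 159] [ 0.5952 -0.1912  0.008 ]
[442.6 231.7] [436 225  14  14 154] [ 0.5707 -0.3169  0.008 ]
[159.6 249.4] [146 235  29  30 436] [0.5313 0.2872 0.008 ]
[300.2 255.8] [286 241  29  30 260] [ 0.5189 -0.0162  0.008 ]
[383.3 278.2] [377 272  14  14 156] [ 0.4727 -0.1909  0.008 ]
[441.7 289.8] [435 283  14  14 154] [ 0.4495 -0.3114  0.008 ]
cell [ 0.5207088  -0.01573841  0.012     ] [ 0.52074473 -0.01468744  0.06      ] collar [0.53052055 0.27916092 0.023     ] [0.53121756 0.27801297 0.046     ]
pot [0.777 0.106 0.06 ]
prop [ 0.74  -0.052  0.06 ]
frag [0.717 0.335 0.06 ]
[0.55729902 0.00316057 0.87879046]
```

View pics/c1.png

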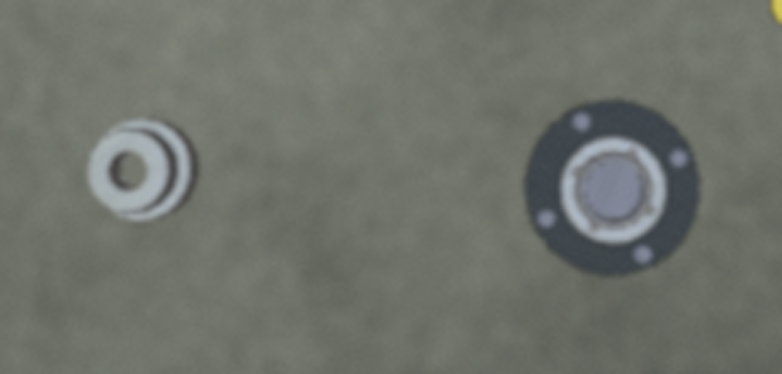

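The crop confirms it: the collar hub is at crop (128,171), and the cup rim at about (613,189) has faint pins round it. I'll move over the collar and look with the wrist camera.

>>> carry_out(motion=[[0,0.9,-0.85,0,0,0,0],[0,0.9,-0.85,0,0,0,0],[0,0.9,-0.85,0,0,0,0],[0,0.9,-0.85,0,0,0,0],[0,0.9,-0.85,0,0,0,0],[0,0.9,-0.85,0,0,0,0],[0,0.9,-0.85,0,0,0,0],[0,0.9,-0.85,0,0,0,0],[0,0.9,-0.85,0,0,0,0],[0,0.9,-0.85,0,0,0,0]])

```text
clock: 0.93
tool_pos: [0.4322, 0.3473, 0.2502]
ee_rot: [-0.0, 0.13, 0.992, -0.0]
wrist_force: [0.7, 1.3, -1.1]
opening: 0.997
grasp_force: 0.0
```

Run:
```python
from h import *
print(manip.tip_extent);s=manip.read_state();print(s['joint_positions'].round(2),s['tool_pos'].round(4),s['ee_rot'].round(3),s['clock'])
p=manip.camera_params("wrist");print(p);R=cv2.Rodrigues(np.array(p['rvec']))[0];print(-R.T@p['tvec'],R[2])
im=manip.read_camera("wrist");cv2.imwrite("pics/w0.png",im[:,:,::-1])
```

```text
0.019
[-0.81  0.41  0.04  1.79 -0.02  0.94  0.54] [0.4322 0.3473 0.2502] [-0.     0.13   0.992 -0.   ] 0.9333
{'fx': 357.54486213532647, 'fy': 357.54486213532647, 'cx': 286.5332019042438, 'cy': 219.49212781360814, 'rvec': array([-2.27711553, -1.74844904, -0.28503449]), 'tvec': array([-0.44658152, -0.35269764,  0.27556609])}
[0.35373743 0.36784018 0.3732704 ] [ 0.30717245 -0.08247252 -0.94807351]
```

View pics/w0.png

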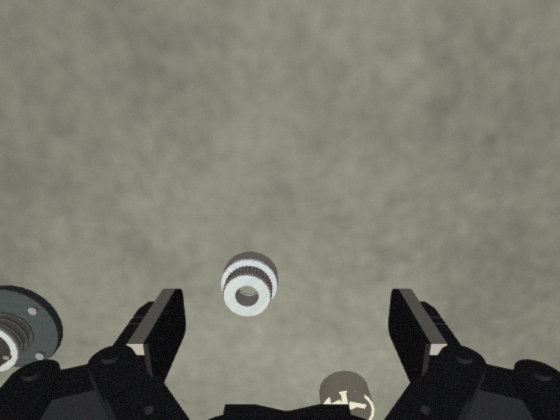

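The wrist view shows the collar at (248,290), the cell at the left edge and the fragment at bottom centre, which lies towards +x. Next I'll move over the cell and discs with the closing axis turned to x.

>>> carry_out(motion=[[0.3,0.2,-0.98,0,0,0,-1],[0.3,0.2,-0.98,0,0,0,-1],[0.3,0.2,-0.98,0,0,0,-1],[0.3,0.2,-0.98,0,0,0,-1],[0.3,0.2,-0.98,0,0,0,-1],[0.3,0.2,-0.98,0,0,0,-1],[0.3,0.2,-0.98,0,0,0,-1],[0.3,0.2,-0.98,0,0,0,-1],[0.3,0.2,-0.98,0,0,0,-1],[0.3,0.2,-0.98,0,0,0,-1]])

```text
clock: 1.82
tool_pos: [0.4911, 0.0536, 0.2503]
ee_rot: [-0.0, 0.669, 0.743, -0.0]
wrist_force: [1.7, 1.5, -0.1]
opening: 0.698
grasp_force: 0.0
```

>>> carry_out(motion=[[0.3,0.2,-0.98,0,0,0,-0.92],[0.3,0.2,-0.98,0,0,0,0],[0.3,0.2,-0.98,0,0,0,0],[0.3,0.2,-0.98,0,0,0,0],[0.3,0,0,0,0,0,0],[0.3,0,0,0,0,0,0]])

```text
clock: 2.32
tool_pos: [0.515, -0.0641, 0.2501]
ee_rot: [-0.0, 0.708, 0.706, -0.0]
wrist_force: [0.4, -0.3, -0.3]
opening: 0.7
grasp_force: 0.0
```

Run:
```python
from h import *
s=manip.read_state();print(s['joint_positions'].round(2),s['tool_pos'].round(4),s['ee_rot'].round(4),s['clock'],s['opening'])
p=manip.camera_params("wrist")
im=manip.read_camera("wrist");cv2.imwrite("pics/w1.png",im[:,:,::-1]);np.save("w1.npy",p,allow_pickle=True)
for c,b in white(im,150): print(c.round(1),b,ray(p,c,.008).round(4))
```

```text
[-0.33  0.38  0.45  1.89 -0.21  0.91  0.21] [ 0.515  -0.0641  0.2501] [-0.000e+00  7.083e-01  7.059e-01 -3.000e-04] 2.3167 0.6995515520667683
[529.6  14.6] [521   0  17  27 218] [0.7353 0.0887 0.008 ]
[468.9 111.7] [ 423   60   90  114 2811] [0.6939 0.005  0.008 ]
[520.4 106.8] [510  95  21  26 232] [0.7433 0.0094 0.008 ]
[292.  138.2] [ 258  104   69   70 3354] [ 0.5211 -0.0198  0.008 ]
[502.2 167.9] [491 155  30  30 289] [ 0.7368 -0.0504  0.008 ]
[543.8 181.7] [527 164  33  36 956] [ 0.7827 -0.065   0.008 ]
[431.1 183.7] [422 169  22  35 220] [ 0.666  -0.0668  0.008 ]
[448.6 208.1] [437 186  27  39 351] [ 0.6879 -0.0934  0.008 ]
[366.  220.7] [355 215  27  14 155] [ 0.601  -0.1073  0.008 ]
[363.2 243.5] [346 230  36  30 319] [ 0.5996 -0.1339  0.008 ]
[420.2 241.7] [409 233  23  19 185] [ 0.6622 -0.1319  0.008 ]
[249.8 291. ] [237 280  26  23 461] [ 0.4725 -0.1927  0.008 ]
[336.  325.2] [ 311  280   51   89 1730] [ 0.5739 -0.2394  0.008 ]
[467.5 308.6] [462 291  12  37 155] [ 0.7276 -0.2168  0.008 ]
[234.8 375.2] [224 366  23  19 351] [ 0.4491 -0.313   0.008 ]
[330.1 378.2] [314 369  30  20 371] [ 0.5697 -0.3181  0.008 ]
```

View pics/w1.png

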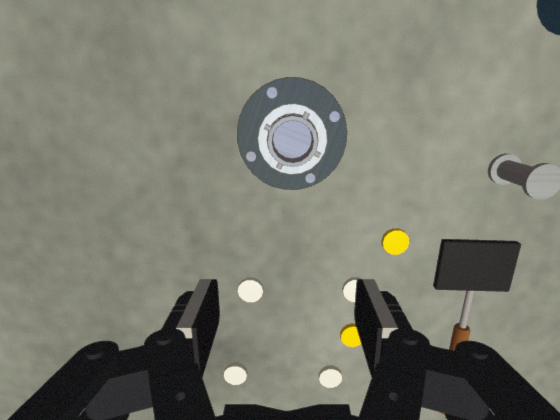

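The wrist view shows the cell flange centred near (292,134), with pins at about (307,116), (267,127), (280,166) and (317,154). The discs agree with the top view to about 2 mm. I'll refine the cell now.

Run:
```python
from h import *
p=np.load("w1.npy",allow_pickle=True).item()
im=cv2.imread("pics/w1.png");g=cv2.GaussianBlur(cv2.cvtColor(im,cv2.COLOR_BGR2GRAY),(3,3),0)
def circ(img,p,c,z,R,rng,sgn):
    # fit circle of known z: radial edge search
    from scipy.optimize import least_squares
    c=np.array(c,float)
    for _ in range(3):
        P=[]
        for a in np.linspace(0,2*np.pi,90,endpoint=False):
            rs=np.arange(R-rng,R+rng,.0003)
            X=np.c_[c[0]+rs*np.cos(a),c[1]+rs*np.sin(a),0*rs+z];uv=proj(p,X).astype(np.float32)
            v=cv2.remap(img.astype(np.float32),uv[:,:1],uv[:,1:],cv2.INTER_LINEAR)[:,0]
            d=np.gradient(v)*sgn;i=d.argmax();P.append(X[i,:2])
        P=np.array(P);f=least_squares(lambda q:np.hypot(*(P-q[:2]).T)-q[2],[*c,R],loss='soft_l1',f_scale=.0005).x;c=f[:2]
    return f
print("flange wrist",circ(g,p,(.521,-.016),.012,.055,.008,1))
print("rim outer->",circ(g,p,(.521,-.016),.06,.018,.004,1))
pt=manip.camera_params("top");gt=cv2.cvtColor(cv2.imread("pics/top0.png"),cv2.COLOR_BGR2GRAY)
print("flange top",circ(gt,pt,(.521,-.016),.012,.055,.008,1))
print("skirt top",circ(gt,pt,(.531,.279),.023,.0315,.006,-1))
print("hub top",circ(gt,pt,(.531,.279),.046,.025,.005,-1))
for u in [(307,116),(267,127),(280,166),(317,154)]:
    d=ray(p,u,.052)[:2]-[.521,-.0155];print(np.hypot(*d),np.degrees(np.arctan2(d[1],d[0])))
```

```text
flange wrist [ 0.52049679 -0.01702782  0.05452734]
rim outer-> [ 0.52097121 -0.01391941  0.02036933]
flange top [ 0.52108814 -0.01481907  0.05480172]
skirt top [0.53160495 0.27985163 0.03147078]
hub top [0.53150016 0.27978263 0.0245371 ]
0.02265172875330445 56.7640875003134
0.024395671157832272 156.17846656126642
0.026841447866186672 -114.92331057644483
0.025756352554603113 -32.1216830169028
```

>>> carry_out(motion=[[0.35,-0.283,-0.85,-0.9,0,0,0],[0.35,-0.283,-0.85,-0.9,0,0,0],[0.35,-0.283,-0.85,-0.9,0,0,0],[0.35,-0.283,-0.85,-0.9,0,0,0],[0.35,-0.283,-0.85,-0.9,0,0,0],[0.35,0,0,-0.9,0,0,0],[0.35,0,0,-0.9,0,0,0],[0.35,0,0,-0.9,0,0,0],[0.35,0,0,-0.43,0,0,0],[0.35,0,0,0,0,0,0]], squeeze=30)

```text
clock: 3.2
tool_pos: [0.4716, -0.1885, 0.0189]
ee_rot: [-0.002, 0.707, 0.707, -0.001]
wrist_force: [-0.4, -0.5, -0.9]
opening: 0.649
grasp_force: 0.0
```

>>> carry_out(motion=[[1,0,0,0,0,0,0],[1,0,0,0,0,0,0],[1,0,0,0,0,0,0],[1,0,0,0,0,0,0],[1,0,0,0,0,0,0]])

```text
clock: 3.62
tool_pos: [0.4734, -0.1899, 0.0226]
ee_rot: [0.001, 0.707, 0.707, 0.001]
wrist_force: [-1.4, 2.7, 8.7]
opening: 0.32
grasp_force: 29.6
```

>>> carry_out(motion=[[0.55,0,0,0.13,0,0,0],[0.55,0,0,0,0,0,0],[1,0,0,0,0,0,0],[1,0,0,0,0,0,0],[1,0,0,0,0,0,0],[1,0,0,0,0,0,0]])

```text
clock: 4.12
tool_pos: [0.4738, -0.1909, 0.0267]
ee_rot: [0.001, 0.707, 0.707, 0.001]
wrist_force: [-3.8, 0.7, 30.8]
opening: 0.256
grasp_force: 32.6
```

>>> carry_out(motion=[[0.6,0,0,0.5,0,0,0],[0.6,0,0,0.5,0,0,0],[0.6,0,0,0.5,0,0,0]])

```text
clock: 4.37
tool_pos: [0.4726, -0.1903, 0.0709]
ee_rot: [-0.0, 0.707, 0.707, -0.0]
wrist_force: [-0.4, -0.8, 0.5]
opening: 0.402
grasp_force: 0.0
```

Run:
```python
from h import *
s=manip.read_state();print(s['joint_positions'].round(2),s['tool_pos'].round(4),s['opening'],s['wrist_force'])
p=manip.camera_params("wrist");im=manip.read_camera("wrist");it=manip.read_camera("top");pt=manip.camera_params("top")
cv2.imwrite("pics/w2.png",np.hstack([im[120:420],it[120:420]])[:,:,::-1][:, :800]);
for c,b in white(im,150): print(c.round(1),b,ray(p,c,.008).round(4))
print()
for c,b in white(it,50): print(c.round(1),b,ray(pt,c,.008).round(4))
cv2.imwrite("pics/w2.png",im[:,:,::-1])
```

```text
[ 0.05  0.65  0.3   2.04 -0.38  0.5   0.62] [ 0.4726 -0.1903  0.0709] 0.4015375283207599 [-0.37491162 -0.80409857  0.51023751]
[529.5 150.5] [502 130  52  49 412] [ 0.5984 -0.134   0.008 ]
[293.2 254.6] [ 268  232   52   47 1883] [ 0.4771 -0.1924  0.008 ]
[487.8 276.7] [ 433  232   94   97 4132] [ 0.5899 -0.2064  0.008 ]
[429.4 315.8] [407 290  49  50 843] [ 0.5594 -0.2328  0.008 ]

[130.5 160. ] [114 144  31  31 562] [0.7271 0.3571 0.008 ]
[382.4 220. ] [376 213  14  15 163] [ 0.5952 -0.1911  0.008 ]
[442.6 231.7] [436 225  14  15 163] [ 0.5706 -0.3168  0.008 ]
[159.7 249.4] [146 235  30  30 488] [0.5312 0.2869 0.008 ]
[300.  255.8] [285 241  30  30 297] [ 0.5188 -0.0157  0.008 ]
[381.2 276.2] [376 270  11  14 109] [ 0.4769 -0.1865  0.008 ]
```

View pics/w2.png

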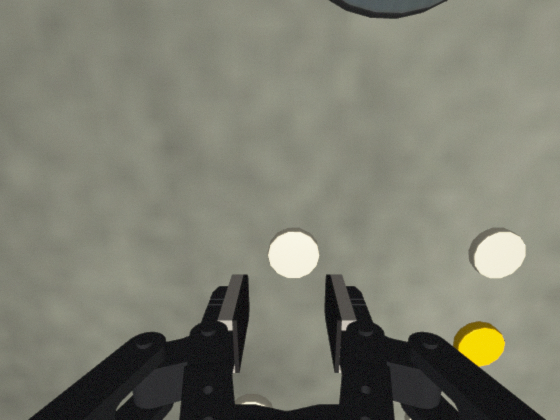

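The disc is intact at (293,254), about 4.5 mm further in +x than before. The second grip rode up on its top edge, so I'll regrip lower.

>>> carry_out(motion=[[0.4,0.15,-0.05,0,0,0,0],[0.4,0,0,0,0,0,0],[0.4,0,0,-0.6,0,0,0],[0.4,0,0,-0.6,0,0,0],[0.4,0,0,-0.45,0,0,0],[0.4,0,0,0,0,0,0]])

```text
clock: 4.97
tool_pos: [0.4759, -0.1913, 0.0181]
ee_rot: [-0.002, 0.707, 0.707, -0.001]
wrist_force: [0.3, 0.8, -0.4]
opening: 0.599
grasp_force: 0.0
```

>>> carry_out(motion=[[0.75,0,0,0,0,0,0],[0.75,0,0,0,0,0,0],[0.75,0,0,0,0,0,0],[0.75,0,0,0,0,0,0]], squeeze=20)

```text
clock: 5.3
tool_pos: [0.4776, -0.1918, 0.0214]
ee_rot: [0.0, 0.707, 0.707, 0.0]
wrist_force: [0.0, -0.1, -0.5]
opening: 0.33
grasp_force: 19.7
```

>>> carry_out(motion=[[0.75,0,0,0.9,0,0,0],[0.75,0,0,0.9,0,0,0],[0.75,0,0,0.9,0,0,0],[0.75,0.24,0.98,0.2,0,0,0],[0.75,0.24,0.98,0,0,0,0],[0.75,0.24,0.98,0,0,0,0],[0.75,0.24,0.98,0,0,0,0],[0.75,0.24,0.98,0,0,0,0],[0.75,0.24,0.96,0,0,0,0],[0.75,0,0,0,0,0,0]])

```text
clock: 6.13
tool_pos: [0.5217, -0.0098, 0.108]
ee_rot: [-0.0, 0.705, 0.709, 0.001]
wrist_force: [-0.4, 0.2, -1.0]
opening: 0.331
grasp_force: 20.0
```

>>> carry_out(motion=[[0.75,0,0,0,0,0,0],[0.75,0,0,0,0,0,0]])

```text
clock: 6.3
tool_pos: [0.5204, -0.0163, 0.1081]
ee_rot: [0.0, 0.707, 0.707, 0.0]
wrist_force: [-0.3, -0.5, -0.4]
opening: 0.331
grasp_force: 20.0
```

Run:
```python
from h import *
s=manip.read_state();print(s['joint_positions'].round(2),s['tool_pos'].round(4),s['opening'],s['wrist_force'])
p=manip.camera_params("wrist");im=manip.read_camera("wrist")
z=s['tool_pos'][2]-.0214
for c,b in white(im,150): print(c.round(1),b,ray(p,c,z+.008).round(4))
cv2.imwrite("pics/w3.png",im[:,:,::-1])
```

```text
[-0.36  0.6   0.37  2.   -0.38  0.6   0.27] [ 0.5204 -0.0163  0.1081] 0.3312997098999393 [-0.30790579 -0.50296619 -0.38431573]
[532.3 166.5] [517 149  34  37 412] [0.6154 0.0407 0.0947]
[254.8 171.6] [247 164  16  16 200] [0.509  0.0388 0.0947]
[538.9 204. ] [507 179  53  41 546] [0.6213 0.0257 0.0947]
[350.9 205.9] [344 199  15  15 178] [0.5468 0.025  0.0947]
[412.9 209.6] [400 199  25  23 302] [0.5716 0.0235 0.0947]
[285.9 238.8] [ 232  200  109   74 4902] [0.5209 0.011  0.0947]
[508.1 243.9] [ 479  222   66   55 1021] [0.6124 0.0087 0.0947]
[224.4 261. ] [218 255  14  13 151] [0.4951 0.001  0.0947]
[444.  268.3] [434 260  21  19 154] [ 0.5876 -0.0025  0.0947]
[286.5 297.9] [ 255  269   64   59 3048] [ 0.5212 -0.0167  0.0947]
```

View pics/w3.png

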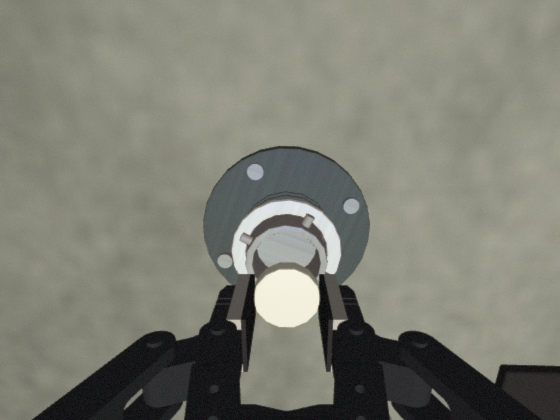

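The disc is held level at (286,298) and is aligned with the bore to under 1 mm. I'll lower and release it.

>>> carry_out(motion=[[0.75,0,0,-0.5,0,0,0],[0.75,0,0,-0.4,0,0,0],[0.75,0,0,0,0,0,0],[0.75,0,0,0,0,0,0],[0.75,0,0,0,0,0,0]])

```text
clock: 6.77
tool_pos: [0.5202, -0.0165, 0.0808]
ee_rot: [-0.0, 0.708, 0.707, -0.0]
wrist_force: [0.1, 0.7, 0.1]
opening: 0.332
grasp_force: 20.0
```

>>> carry_out(motion=[[0.5,0,0,0,0,0,0],[0.5,0,0,0,0,0,0],[0.5,0,0,0,0,0,0],[0.4,0,0,0.9,0,0,0],[0.4,0,0,0.9,0,0,0],[0.4,-0.25,-0.95,0,0,0,0],[0.4,-0.25,-0.95,0,0,0,0],[0.4,0,0,0,0,0,0],[0.4,0,0,0,0,0,0]])

```text
clock: 7.52
tool_pos: [0.5051, -0.0743, 0.1352]
ee_rot: [0.0, 0.708, 0.706, 0.0]
wrist_force: [0.5, 1.0, -0.2]
opening: 0.6
grasp_force: 0.0
```

Run:
```python
from h import *
s=manip.read_state();print(s['joint_positions'].round(2),s['tool_pos'].round(4),s['opening'],s['clock'])
p=manip.camera_params("wrist");im=manip.read_camera("wrist")
for c,b in white(im,250): print(c.round(1),b,ray(p,c,.042).round(4))
cv2.imwrite("pics/w4.png",im[:,:,::-1])
```

```text
[-0.27  0.55  0.4   2.01 -0.35  0.64  0.36] [ 0.5051 -0.0743  0.1352] 0.600043971539111 7.5167
[311.2 139.8] [ 259   87  106  108 7538] [ 0.5207 -0.0157  0.042 ]
[519.7 156. ] [495 140  63  41 759] [ 0.6463 -0.0257  0.042 ]
[407.3 284.4] [388 268  43  39 433] [ 0.5877 -0.1123  0.042 ]
[348.6 386.9] [335 369  23  41 294] [ 0.5524 -0.1996  0.042 ]
```

View pics/w4.png

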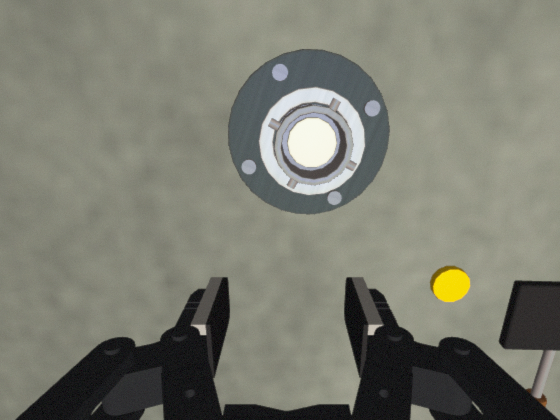

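One disc now lies flat in the cup at (312,142). Next is the disc at (0.449, -0.312).

>>> carry_out(motion=[[0.4,-0.233,-0.99,-0.06,0,0,0],[0.4,-0.233,-0.99,-0.06,0,0,0],[0.4,-0.233,-0.99,-0.06,0,0,0],[0.4,-0.233,-0.99,-0.06,0,0,0],[0.4,-0.233,-0.99,-0.06,0,0,0],[0.4,-0.233,-0.99,-0.06,0,0,0],[0.4,-0.233,-0.99,-0.06,0,0,0],[0.4,-0.233,-0.99,-0.06,0,0,0],[0.4,0,0,0,0,0,0],[0.4,0,0,-0.8,0,0,0]])

```text
clock: 8.4
tool_pos: [0.4509, -0.3126, 0.0988]
ee_rot: [0.002, 0.708, 0.706, 0.001]
wrist_force: [1.5, 0.2, 0.3]
opening: 0.599
grasp_force: 0.0
```

>>> carry_out(motion=[[0.4,0,0,-0.9,0,0,0],[0.4,0,0,-0.9,0,0,0],[0.4,0,0,-0.6,0,0,0],[0.4,0,0,-0.14,0,0,0],[0.4,0,0,0,0,0,0],[0.75,0,0,0,0,0,0],[0.75,0,0,0,0,0,0],[0.75,0,0,0,0,0,0],[0.75,0,0,0,0,0,0]])

```text
clock: 9.15
tool_pos: [0.4503, -0.3107, 0.0214]
ee_rot: [0.001, 0.707, 0.707, 0.0]
wrist_force: [-0.5, 2.6, 8.2]
opening: 0.329
grasp_force: 19.8
```

>>> carry_out(motion=[[0.75,0,0,0.97,0,0,0],[0.75,0,0,0.97,0,0,0],[0.75,0,0,0.97,0,0,0],[0.75,0.235,0.985,0,0,0,0],[0.75,0.235,0.985,0,0,0,0],[0.75,0.235,0.985,0,0,0,0],[0.75,0.235,0.985,0,0,0,0],[0.75,0.235,0.985,0,0,0,0],[0.75,0.235,0.985,0,0,0,0],[0.75,0.235,0.985,0,0,0,0]])

```text
clock: 9.98
tool_pos: [0.4993, -0.1021, 0.1083]
ee_rot: [0.0, 0.707, 0.707, 0.001]
wrist_force: [0.4, 0.1, 0.8]
opening: 0.329
grasp_force: 19.9
```

>>> carry_out(motion=[[0.75,0.235,0.985,0,0,0,0],[0.75,0.235,0.985,0,0,0,0],[0.75,0.235,0.985,0,0,0,0],[0.75,0,0,0,0,0,0],[0.75,0,0,0,0,0,0],[0.75,0,0,0,0,0,0]])

```text
clock: 10.48
tool_pos: [0.52, -0.0153, 0.108]
ee_rot: [0.0, 0.707, 0.707, 0.0]
wrist_force: [-0.1, -0.9, 0.3]
opening: 0.333
grasp_force: 19.9
```

Run:
```python
from h import *
s=manip.read_state();print(s['tool_pos'].round(4),s['opening'],s['clock'])
p=manip.camera_params("wrist");im=manip.read_camera("wrist");z=s['tool_pos'][2]-.0214
for c,b in white(im,2000): print(c.round(1),b,ray(p,c,z+.008).round(4))
```

```text
[ 0.52   -0.0153  0.108 ] 0.3332744782447259 10.4833
[284.8 241.3] [ 218  202  124   72 5070] [0.5201 0.0108 0.0946]
[286.5 302.2] [ 255  274   64   57 2986] [ 0.5208 -0.0179  0.0946]
```

>>> carry_out(motion=[[0.75,0,0.03,-0.5,0,0,0],[0.75,0,0,-0.4,0,0,0],[0.75,0,0,0,0,0,0],[0.75,0,0,0,0,0,0],[0.75,0,0,0,0,0,0]])

```text
clock: 10.95
tool_pos: [0.5197, -0.0149, 0.0803]
ee_rot: [-0.0, 0.708, 0.707, -0.0]
wrist_force: [-0.4, 0.6, -0.5]
opening: 0.332
grasp_force: 19.9
```

>>> carry_out(motion=[[0.5,0,0,0,0,0,0],[0.5,0,0,0,0,0,0],[0.5,0,0,0,0,0,0],[0.4,0,0,0.9,0,0,0],[0.4,0,0,0.9,0,0,0],[0.4,-0.25,-0.95,0,0,0,0],[0.4,-0.25,-0.95,0,0,0,0],[0.4,0,0,0,0,0,0],[0.4,0,0,0,0,0,0]])

```text
clock: 11.7
tool_pos: [0.5047, -0.0725, 0.1348]
ee_rot: [0.0, 0.708, 0.706, 0.0]
wrist_force: [0.7, 0.5, 0.6]
opening: 0.603
grasp_force: 0.0
```

Run:
```python
from h import *
s=manip.read_state();print(s['joint_positions'].round(2),s['tool_pos'].round(4),s['opening'],s['clock'])
p=manip.camera_params("wrist");im=manip.read_camera("wrist")
for c,b in white(im,250): print(c.round(1),b,ray(p,c,.042).round(4))
cv2.imwrite("pics/w5.png",cv2.resize(im[40:230,200:420],None,fx=2,fy=2)[:,:,::-1])
```

```text
[-0.28  0.55  0.42  2.02 -0.36  0.65  0.37] [ 0.5047 -0.0725  0.1348] 0.6028526665647936 11.7
[311.9 143.1] [ 260   91  106  107 7473] [ 0.5207 -0.0158  0.042 ]
[520.4 159. ] [495 141  63  45 822] [ 0.6464 -0.0257  0.042 ]
[408.9 257.4] [394 250  35  18 262] [ 0.5862 -0.0904  0.042 ]
[407.8 286.9] [388 272  43  37 449] [ 0.5877 -0.1123  0.042 ]
[348.8 386.8] [336 372  22  38 268] [ 0.552  -0.1973  0.042 ]
```

View pics/w5.png

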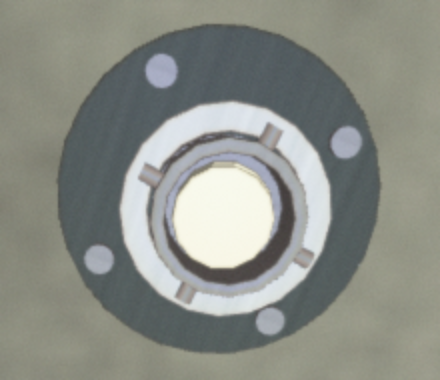

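Two discs are stacked flat in the cup at crop (223,216). The third is at (0.570, -0.3175).

>>> carry_out(motion=[[0.4,0.242,-0.907,-0.06,0,0,0],[0.4,0.242,-0.907,-0.06,0,0,0],[0.4,0.242,-0.907,-0.06,0,0,0],[0.4,0.242,-0.907,-0.06,0,0,0],[0.4,0.242,-0.907,-0.06,0,0,0],[0.4,0.242,-0.907,-0.06,0,0,0],[0.4,0.242,-0.907,-0.06,0,0,0],[0.4,0.242,-0.907,-0.06,0,0,0],[0.4,0.242,-0.907,-0.06,0,0,0],[0.4,0,0,-0.8,0,0,0]])

```text
clock: 12.58
tool_pos: [0.5725, -0.3218, 0.0971]
ee_rot: [0.004, 0.708, 0.706, 0.0]
wrist_force: [0.9, -1.5, 0.4]
opening: 0.604
grasp_force: 0.0
```

>>> carry_out(motion=[[0.4,0,0,-0.9,0,0,0],[0.4,0,0,-0.9,0,0,0],[0.4,0,0,-0.6,0,0,0],[0.4,0,0,-0.07,0,0,0],[0.4,0,0,0,0,0,0],[0.75,0,0,0,0,0,0],[0.75,0,0,0,0,0,0],[0.75,0,0,0,0,0,0],[0.75,0,0,0,0,0,0]])

```text
clock: 13.33
tool_pos: [0.5712, -0.3161, 0.0216]
ee_rot: [0.001, 0.707, 0.707, 0.0]
wrist_force: [-0.5, 2.0, 8.1]
opening: 0.333
grasp_force: 19.8
```

>>> carry_out(motion=[[0.75,0,0,0.97,0,0,0],[0.75,0,0,0.97,0,0,0],[0.75,0,0,0.97,0,0,0],[0.75,-0.151,0.913,0,0,0,0],[0.75,-0.151,0.913,0,0,0,0],[0.75,-0.151,0.913,0,0,0,0],[0.75,-0.151,0.913,0,0,0,0],[0.75,-0.151,0.913,0,0,0,0],[0.75,-0.151,0.913,0,0,0,0],[0.75,-0.151,0.913,0,0,0,0]])

```text
clock: 14.17
tool_pos: [0.5386, -0.123, 0.1084]
ee_rot: [0.0, 0.707, 0.707, 0.001]
wrist_force: [1.4, 0.7, 0.0]
opening: 0.329
grasp_force: 19.8
```

>>> carry_out(motion=[[0.75,-0.151,0.913,0,0,0,0],[0.75,-0.151,0.913,0,0,0,0],[0.75,-0.151,0.913,0,0,0,0],[0.75,-0.151,0.913,0,0,0,0],[0.75,0,0,0,0,0,0],[0.75,0,0,0,0,0,0],[0.75,0,0,0,0,0,0]])

```text
clock: 14.75
tool_pos: [0.5209, -0.0151, 0.1081]
ee_rot: [0.0, 0.707, 0.707, 0.0]
wrist_force: [-0.2, 0.2, -0.7]
opening: 0.338
grasp_force: 19.8
```

Run:
```python
from h import *
s=manip.read_state();print(s['tool_pos'].round(4),s['opening'],s['clock'])
p=manip.camera_params("wrist");im=manip.read_camera("wrist");z=s['tool_pos'][2]-.0214
for c,b in white(im,1500): print(c.round(1),b,ray(p,c,z+.008).round(4))
```

```text
[ 0.5209 -0.0151  0.1081] 0.33816057538233885 14.75
[284.8 241.3] [ 231  202  109   82 4867] [0.521  0.011  0.0947]
[286.5 301. ] [ 255  273   64   57 2986] [ 0.5216 -0.017   0.0947]
```

>>> carry_out(motion=[[0.75,-0.02,0,-0.5,0,0,0],[0.75,0,0,-0.4,0,0,0],[0.75,0,0,0,0,0,0],[0.75,0,0,0,0,0,0],[0.75,0,0,0,0,0,0]])

```text
clock: 15.22
tool_pos: [0.5198, -0.0155, 0.0802]
ee_rot: [-0.0, 0.708, 0.707, -0.0]
wrist_force: [-0.1, -0.5, -0.0]
opening: 0.33
grasp_force: 19.9
```

>>> carry_out(motion=[[0.5,0,0,0,0,0,0],[0.5,0,0,0,0,0,0],[0.5,0,0,0,0,0,0],[0.4,0,0,0.9,0,0,0],[0.4,0,0,0.9,0,0,0],[0.4,-0.25,-0.95,0,0,0,0],[0.4,-0.25,-0.95,0,0,0,0],[0.4,0,0,0,0,0,0],[0.4,0,0,0,0,0,0]])

```text
clock: 15.97
tool_pos: [0.5046, -0.0731, 0.1348]
ee_rot: [0.0, 0.708, 0.706, 0.0]
wrist_force: [-0.4, 0.6, -0.2]
opening: 0.599
grasp_force: 0.0
```

Run:
```python
from h import *
s=manip.read_state();print(s['joint_positions'].round(2),s['tool_pos'].round(4),s['opening'],s['clock'])
p=manip.camera_params("wrist");im=manip.read_camera("wrist")
cv2.imwrite("pics/w6.png",cv2.resize(im[40:230,200:420],None,fx=3,fy=3)[:,:,::-1])
```

```text
[-0.29  0.55  0.44  2.02 -0.38  0.65  0.39] [ 0.5046 -0.0731  0.1348] 0.5994338528008087 15.9667
```

View pics/w6.png

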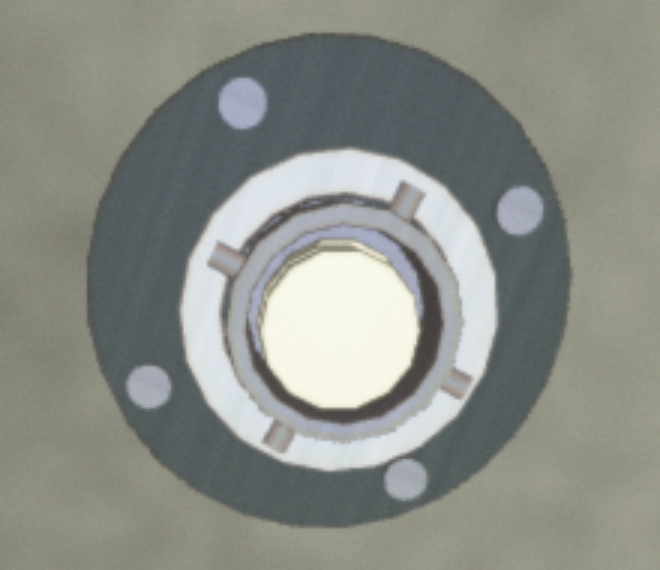

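Three discs are stacked in the cup at crop (340,330). Now the collar.

>>> carry_out(motion=[[0.15,0.09,0.96,0.1,0,0,0],[0.15,0.09,0.96,0.1,0,0,0],[0.15,0.09,0.96,0.1,0,0,0],[0.15,0.09,0.96,0.1,0,0,0],[0.15,0.09,0.96,0.1,0,0,0],[0.15,0.09,0.96,0.1,0,0,0],[0.15,0.09,0.96,0.1,0,0,0],[0.15,0.09,0.96,0.1,0,0,0],[0.15,0.09,0.96,0.1,0,0,0],[0.15,0.09,0.96,0.1,0,0,0]])

```text
clock: 16.85
tool_pos: [0.5314, 0.219, 0.1644]
ee_rot: [-0.0, 0.707, 0.708, -0.0]
wrist_force: [-0.0, 0.6, 0.5]
opening: 0.85
grasp_force: 0.0
```

>>> carry_out(motion=[[0.15,0,0,0,0,0,0],[0.15,0,0,0,0,0,0],[0.15,0,0,0,0,0,0]])

```text
clock: 17.1
tool_pos: [0.5315, 0.2165, 0.1642]
ee_rot: [0.0, 0.707, 0.707, -0.0]
wrist_force: [-0.2, -0.4, -0.3]
opening: 0.853
grasp_force: 0.0
```

```bash
cat >> h.py <<'E'
def circ(img,p,c,z,R,rng,sgn):
    from scipy.optimize import least_squares
    c=np.array(c,float)
    for _ in range(4):
        P=[]
        for a in np.linspace(0,2*np.pi,90,endpoint=False):
            rs=np.arange(R-rng,R+rng,.0003)
            X=np.c_[c[0]+rs*np.cos(a),c[1]+rs*np.sin(a),0*rs+z];uv=proj(p,X).astype(np.float32)
            v=cv2.remap(img.astype(np.float32),uv[:,:1],uv[:,1:],cv2.INTER_LINEAR)[:,0]
            P.append(X[(np.gradient(v)*sgn).argmax(),:2])
        P=np.array(P);f=least_squares(lambda q:np.hypot(*(P-q[:2]).T)-q[2],[*c,R],loss='soft_l1',f_scale=.0005).x;c=f[:2]
    return f
E
python3 - <<'E'
from h import *
s=manip.read_state();print(s['joint_positions'].round(2),s['tool_pos'].round(4),s['opening'],s['clock'])
p=manip.camera_params("wrist");im=manip.read_camera("wrist");g=cv2.cvtColor(im,cv2.COLOR_RGB2GRAY)
for z,R,r,sg in((.046,.025,.005,-1),(.046,.012,.004,1),(.023,.0315,.005,-1)): print(circ(g,p,(.5315,.279),z,R,r,sg).round(4))
w=manip.read_camera("top");pt=manip.camera_params("top");
print([ (c.round(1),ray(pt,c,.008).round(4)) for c,b in white(w,60)])
E
```

```text
[-0.83  0.6   0.48  1.83 -0.38  0.8  -0.15] [0.5315 0.2165 0.1642] 0.8527181879071564 17.1
[0.5308 0.2788 0.0277]
[0.5308 0.2774 0.0122]
[0.5307 0.2773 0.0306]
[(array([130.3, 160. ]), array([0.7272, 0.3575, 0.008 ])), (array([382.5, 220. ]), array([ 0.5953, -0.1913,  0.008 ])), (array([300.1, 255.8]), array([ 0.5188, -0.016 ,  0.008 ])), (array([300.5, 255.6]), array([ 0.5193, -0.0169,  0.008 ]))]
```

>>> carry_out(motion=[[0.15,0,0.69,0,0,0,0],[0.15,0,0.69,0,0,0,0],[0.15,-0.01,0.69,0,0,0,0],[0.15,0,0,-0.6,0,0,0],[0.15,0,0,-0.9,0,0,0],[0.15,0,0,-0.9,0,0,0],[0.15,0,0,-0.9,0,0,0],[0.15,0,0,-0.57,0,0,0],[0.15,0,0,0,0,0,0],[0.15,0,0,0,0,0,0]])

```text
clock: 18.03
tool_pos: [0.5316, 0.2774, 0.0483]
ee_rot: [-0.0, 0.708, 0.707, -0.001]
wrist_force: [-0.2, -0.2, 0.6]
opening: 0.849
grasp_force: 0.0
```

>>> carry_out(motion=[[0.6,0,0,0,0,0,0],[0.6,0,0,0,0,0,0],[0.6,0,0,0,0,0,0],[0.6,0,0,0,0,0,0],[0.6,0,0,0,0,0,0]], squeeze=60)

```text
clock: 18.45
tool_pos: [0.5324, 0.2785, 0.0505]
ee_rot: [0.0, 0.707, 0.707, 0.001]
wrist_force: [-3.5, -3.1, 15.7]
opening: 0.559
grasp_force: 59.2
```

>>> carry_out(motion=[[0.6,0,0,0.95,0,0,0],[0.6,0,0,0.95,0,0,0],[0.6,0,0,0.95,0,0,0],[0.6,-0.037,-0.98,0,0,0,0],[0.6,-0.037,-0.98,0,0,0,0],[0.6,-0.037,-0.98,0,0,0,0],[0.6,-0.037,-0.98,0,0,0,0],[0.6,-0.037,-0.98,0,0,0,0],[0.6,-0.037,-0.98,0,0,0,0],[0.6,-0.037,-0.98,0,0,0,0]])

```text
clock: 19.28
tool_pos: [0.5239, 0.0713, 0.1351]
ee_rot: [0.0, 0.707, 0.707, 0.001]
wrist_force: [1.0, -0.7, -1.7]
opening: 0.562
grasp_force: 62.8
```

>>> carry_out(motion=[[0.6,-0.037,-0.98,0,0,0,0],[0.6,-0.037,-0.98,0,0,0,0],[0.6,-0.037,-0.98,0,0,0,0],[0.6,0,0,0,0,0,0],[0.6,0,0,0,0,0,0],[0.6,0,0,0,0,0,0]])

```text
clock: 19.78
tool_pos: [0.5208, -0.0153, 0.1346]
ee_rot: [0.0, 0.707, 0.707, 0.001]
wrist_force: [-0.7, 0.6, -1.0]
opening: 0.555
grasp_force: 62.8
```

Run:
```python
from h import *
s=manip.read_state();print(s['joint_positions'].round(2),s['tool_pos'].round(4),s['opening'],s['clock'],s['wrist_force'],s['torque'])
p=manip.camera_params("wrist");im=manip.read_camera("wrist");g=cv2.cvtColor(im,cv2.COLOR_RGB2GRAY)
zb=s['tool_pos'][2]-.0505; c=s['tool_pos'][:2]
for z,R,r,sg in((.046,.012,.003,1),(.046,.025,.004,-1)): print(circ(g,p,c,zb+z,R,r,sg).round(4))
cv2.imwrite("pics/w7.png",im[:,:,::-1])
print("flange",circ(g,p,(.5208,-.016),.012,.055,.005,1).round(4))
```

```text
[-0.4   0.57  0.43  1.99 -0.38  0.66  0.28] [ 0.5208 -0.0153  0.1346] 0.5548034017111846 19.7833 [-0.74693096  0.64417823 -0.96220165] [ 0.06990677 -0.06160767  0.01608327]
[ 0.5216 -0.0157  0.0122]
[ 0.5215 -0.0157  0.0241]
flange [ 0.5207 -0.0163  0.0545]
```

>>> carry_out(motion=[[0.6,-0.025,-0.02,-0.3,0,0,0],[0.6,0,0,-0.3,0,0,0],[0.6,0,0,-0.15,0,0,0],[0.6,0,0,-0.1,0,0,0],[0.6,0,0,0,0,0,0],[0.6,0,0,0,0,0,0]])

```text
clock: 20.33
tool_pos: [0.5197, -0.0163, 0.1082]
ee_rot: [-0.0, 0.707, 0.707, -0.0]
wrist_force: [0.0, -0.3, -1.0]
opening: 0.562
grasp_force: 62.8
```

>>> carry_out(motion=[[0.6,0,0,-0.06,0,0,0],[0.6,0,0,-0.06,0,0,0],[0.6,0,0,-0.03,0,0,0],[0.6,0,0,0,0,0,0],[0.6,0,0,0,0,0,0]])

```text
clock: 20.75
tool_pos: [0.5201, -0.0163, 0.1046]
ee_rot: [0.0, 0.707, 0.707, 0.0]
wrist_force: [-4.1, -0.1, 14.1]
opening: 0.555
grasp_force: 64.4
```

>>> carry_out(motion=[[0.6,0,0,0,0,0,0.5],[0.6,0,0,0,0,0,0.5],[0.6,0,0,0,0,0,0.5],[0.6,0,0,0,0,0,0.5],[0.6,0,0,0,0,0,0.5],[0.6,0,0,0,0,0,0]])

```text
clock: 21.25
tool_pos: [0.5204, -0.0163, 0.1044]
ee_rot: [0.001, 0.592, 0.806, 0.001]
wrist_force: [-0.3, -0.6, 8.7]
opening: 0.561
grasp_force: 63.8
```

```bash
python3 -c "
from station import manip
s=manip.read_state();print(s['tool_pos'].round(4),s['ee_rot'].round(3),s['torque'].round(2),s['wrist_force'].round(1),s['joint_positions'].round(2))"
```

```text
[ 0.5204 -0.0163  0.1044] [0.001 0.592 0.806 0.001] [ 0.03 -0.17  0.18] [-0.3 -0.6  8.7] [-0.31  0.6   0.32  2.   -0.32  0.58  0.53]
```

>>> carry_out(motion=[[0.6,0,0,-0.02,0,0,0.5],[0.6,0,0,0,0,0,0.5],[0.6,0,0,0,0,0,0.5],[0.6,0,0,0,0,0,0.5],[0.6,0,0,0,0,0,0]])

```text
clock: 21.67
tool_pos: [0.5197, -0.0163, 0.1033]
ee_rot: [-0.0, 0.492, 0.87, 0.0]
wrist_force: [-0.1, 0.2, -1.6]
opening: 0.56
grasp_force: 62.8
```

>>> carry_out(motion=[[0.6,0,0,0,0,0,0.5],[0.6,0,0,0,0,0,0.5],[0.6,0,0,0,0,0,0.5],[0.6,0,0,0,0,0,0.5],[0.6,0,0,0,0,0,0]])

```text
clock: 22.08
tool_pos: [0.5205, -0.0167, 0.1043]
ee_rot: [0.001, 0.385, 0.923, 0.0]
wrist_force: [-1.9, -1.7, 21.0]
opening: 0.559
grasp_force: 65.0
```

The upward force vanished at about 0.54 rad, so that is the keyway window. I'll turn back to it and press down.

>>> carry_out(motion=[[0.6,0,0,0,0,0,-0.5],[0.6,0,0,0,0,0,-0.5],[0.6,0,0,0,0,0,-0.5],[0.6,0,0,0,0,0,-0.5],[0.6,0,0,0,0,0,0]])

```text
clock: 22.5
tool_pos: [0.5197, -0.0161, 0.1032]
ee_rot: [-0.0, 0.496, 0.869, -0.0]
wrist_force: [-0.5, 1.7, -1.1]
opening: 0.557
grasp_force: 62.8
```

>>> carry_out(motion=[[0.6,0,0,-0.06,0,0,0],[0.6,0,0,-0.06,0,0,0],[0.6,0,0,0,0,0,0]])

```text
clock: 22.75
tool_pos: [0.5196, -0.0163, 0.0993]
ee_rot: [-0.0, 0.493, 0.87, -0.0]
wrist_force: [0.0, -0.6, -2.4]
opening: 0.557
grasp_force: 62.8
```

>>> carry_out(motion=[[0.6,0,0,-0.1,0,0,0],[0.6,0,0,-0.1,0,0,0],[0.6,0,0,-0.1,0,0,0],[0.6,0,0,0,0,0,0],[0.6,0,0,0,0,0,0]])

```text
clock: 23.17
tool_pos: [0.52, -0.0164, 0.0907]
ee_rot: [0.0, 0.493, 0.87, 0.0]
wrist_force: [-1.2, 0.3, 8.3]
opening: 0.562
grasp_force: 63.7
```

>>> carry_out(motion=[[0.6,0,0,-0.03,0,0,0],[0.6,0,0,-0.02,0,0,0],[0.6,0,0,0,0,0,0],[0.6,0,0,0,0,0,0],[0.6,0,0,0,0,0,0]], squeeze=80)

```text
clock: 23.58
tool_pos: [0.52, -0.0164, 0.0905]
ee_rot: [0.0, 0.493, 0.87, 0.001]
wrist_force: [-9.6, 0.9, 38.9]
opening: 0.551
grasp_force: 83.2
```

Run:
```python
from h import *
s=manip.read_state();print(s['tool_pos'].round(4),s['torque'].round(2),s['wrist_force'].round(1),s['grasp_force'])
p=manip.camera_params("wrist");im=manip.read_camera("wrist");g=cv2.cvtColor(im,cv2.COLOR_RGB2GRAY)
for z,R,r,sg in((.086,.012,.003,1),(.086,.025,.004,-1)): print(circ(g,p,s['tool_pos'][:2],z,R,r,sg).round(4))
```

```text
[ 0.52   -0.0164  0.0905] [-0.01  2.35 -0.  ] [-9.6  0.9 38.9] 83.20140961557627
[ 0.5203 -0.0165  0.0124]
[ 0.5207 -0.0169  0.0241]
```

The collar has hit the hard stop at TCP 0.0905, exactly its computed home height. I'll ease the push a little and hand in.

>>> carry_out(motion=[[0.6,0,0,0.015,0,0,0],[0.6,0,0,0,0,0,0],[0.6,0,0,0,0,0,0]])

```text
clock: 23.88
tool_pos: [0.52, -0.0164, 0.0906]
ee_rot: [0.0, 0.493, 0.87, 0.0]
wrist_force: [-7.2, 1.5, 28.7]
opening: 0.555
grasp_force: 82.1
```

```bash
python3 -c "
from station import manip
s=manip.read_state();print(s['tool_pos'].round(4),s['wrist_force'].round(1),s['grasp_force'])
if s['wrist_force'][2]>15: print(manip.sign_off())"
```

```text
[ 0.52   -0.0164  0.0906] [-7.2  1.5 28.7] 82.05449279397726
the job is handed in; nothing more can be done
None
```

The job is handed in: three discs are stacked in the cup, the fourth is still on the counter, and the collar is keyed and held down at its home height with about 29 N; no verdict was returned.

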